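# Load the soap planing jig and latch its hold-down

### The job

Make the planing jig ready for the next batch of soap: lift its latched hold-down lever so that it springs up, and throw the offcuts left in the jig into the yellow tub. Then take every whole rectangular bar out of the wooden crate and lay each one flat in a pocket of its own, leaving the round soaps and the half bars in the crate, and last of all press the lever down until its catch holds it. Do not disturb the bottle and the beaker.

Things in the scene. Friction and masses are not known exactly. Their poses are not given: they have to be found in the camera images.
- crate: open wooden crate, outside 266 x 352 x 55 mm high (x, y, z of its frame), walls and floor 6 mm, with a batten 18 mm wide and 8 mm high on the floor along the foot of each wall; holds the mixed soaps. Origin: centre of its underside.
- jig: planing jig: wooden bed with four pockets along its y (pitch 76 mm), floors 12 mm above the table. Behind them a hold-down bar on a shaft along y carries a finger per pocket, and the lever at the -y end. Latched, the fingers reach 25 mm over a bar's rear, 2.5 mm above it. Origin: underside below the middle of the pockets; x points from the front lip to the rear fence.
- pocket0 (a point): centre of the floor of pocket 0 of the jig (0 is next to the lever, 3 farthest from it). The pocket is 84 mm (jig x) by 58 mm (jig y), between ribs 18 mm wide and a front lip that stand 6 mm above its floor and a rear fence that stands 22 mm above it
- pocket1 (a point): centre of the floor of pocket 1 of the jig (0 is next to the lever, 3 farthest from it). The pocket is 84 mm (jig x) by 58 mm (jig y), between ribs 18 mm wide and a front lip that stand 6 mm above its floor and a rear fence that stands 22 mm above it
- pocket2 (a point): centre of the floor of pocket 2 of the jig (0 is next to the lever, 3 farthest from it). The pocket is 84 mm (jig x) by 58 mm (jig y), between ribs 18 mm wide and a front lip that stand 6 mm above its floor and a rear fence that stands 22 mm above it
- pocket3 (a point): centre of the floor of pocket 3 of the jig (0 is next to the lever, 3 farthest from it). The pocket is 84 mm (jig x) by 58 mm (jig y), between ribs 18 mm wide and a front lip that stand 6 mm above its floor and a rear fence that stands 22 mm above it
- lever (a joint): hold-down lever of the jig, rad: 0 raised (its spring pushes it there; the fingers then clear the pockets), 1.3 level and latched. Pressed at the handle with up to 15 N, it snaps past a sprung roller catch at about 1.1 and is held at about 1.3; pulled up at the handle with about 10 N it lets go below 1.1 and springs up.
- lever_grip (a point): middle of the lever's black handle: a straight bar 55 mm long, 20 x 20 mm in section, pointing radially away from the hinge; 140 mm from the hinge axis. 62 mm above the table when latched, 197 mm when raised
- lever_hinge (a point): point on the hinge axis of the lever, in line with the lever's arm; the axis runs along the jig's y, 62 mm above the table
- bar1: whole bar of soap, a rectangular block 74 x 48 x 28 mm (its x, y, z), starts flat in the crate. Origin: centre of the block, 14 mm above what it lies flat on.
- bar2: whole bar of soap, a rectangular block 74 x 48 x 28 mm (its x, y, z), starts flat in the crate. Origin: centre of the block, 14 mm above what it lies flat on.
- bar3: whole bar of soap, a rectangular block 74 x 48 x 28 mm (its x, y, z), starts flat in the crate. Origin: centre of the block, 14 mm above what it lies flat on.
- bar4: whole bar of soap, a rectangular block 74 x 48 x 28 mm (its x, y, z), starts flat in the crate. Origin: centre of the block, 14 mm above what it lies flat on.
- offcut1: soap offcut, a block 36 x 48 x 28 mm (its x, y, z), left lying in a pocket of the jig. Origin: centre of its underside.
- offcut2: soap offcut, a block 36 x 48 x 28 mm (its x, y, z), left lying in a pocket of the jig. Origin: centre of its underside.
- offcut3: soap offcut, a block 36 x 48 x 28 mm (its x, y, z), left lying in a pocket of the jig. Origin: centre of its underside.
- offcut4: soap offcut, a block 36 x 48 x 28 mm (its x, y, z), left lying in a pocket of the jig. Origin: centre of its underside.
- puck1: round soap, 56 mm across, 28 mm thick, in the crate. Origin: centre of its underside.
- puck2: round soap, 56 mm across, 28 mm thick, in the crate. Origin: centre of its underside.
- half1: half bar of soap, a block 36 x 48 x 28 mm, in the crate. Origin: centre of its underside.
- half2: half bar of soap, a block 36 x 48 x 28 mm, in the crate. Origin: centre of its underside.
- tub: yellow plastic tub for scraps, round, 176 mm across the rim, 85 mm high, open, fixed. Origin: centre of its underside.
- bottle: amber bottle standing on the table, 56 mm across, 150 mm high; bystander. Origin: centre of its underside.
- beaker: white plastic beaker standing on the table, 72 mm across, 80 mm high; bystander. Origin: centre of its underside.
Not all that is in view belongs to the job. Leave any black, pink or red look-alike of the puck2 alone.

How it is judged:
By the outcome, as a careful person would: the job done as asked, in the order asked, and still so for the second after the job is handed in, with the robot touching nothing.
Of bar1, bar2, bar3, bar4 only 3 to 4 are there at a start; the rules pass over those that are not, and their reading is None.
Of offcut1, offcut2, offcut3, offcut4 only 1 to 3 are there at a start; the rules pass over those that are not, and their reading is None.
At some moment in a run one of bar1, bar2, bar3, bar4 may be knocked a few centimetres aside while the robot is not near it.
Once in a run the grip may slacken for a moment while it holds something.
It also fails if it takes over 210 s, if anything falls off the work surface, if the arm or the gripper's body presses on something with over 40 N, if the wrist force passes 120 N, or if a joint passes its speed limit or range.

### The arm

A 7-joint arm with a two-finger parallel gripper is mounted at the origin on the work surface. World frame = base frame: x ahead of the robot, y to its left, z up, the work surface at z = 0. Lengths are in m, angles in rad, forces in N, time in s.
With the tool pointing down it reaches from about 0.425 to 0.95 m from the base axis. Payload 4.7 kg.
Tool frame: the origin (TCP) lies on the mounting face of the last link; the fingertips stand 173 mm ahead of it and the grasp point (between the pads) lies 155 mm ahead of it; z points along the fingers, x is the direction in which the jaws open and shut, and the axes are right-handed (so a half turn about z gives the same grasp; the last joint's range is limited). The gripper opens to 85 mm and grips with 20 to 120 N. Pads are 22 mm wide; open, the fingers measure 114 mm over their backs; the gripper's body (76 mm by 85 mm) begins 54 mm behind the grasp point. The pads swing forward as they close: fully open they stand 13 mm farther back than shut.
Start: joints at [-1.286, 0.469, -0.049, 1.532, 0.024, 1.141, -0.082], TCP at [0.208, 0.642, 0.405] pointing down, gripper open.
Joint ranges: [-2.59, 2.59], [-0.33, 1.99], [-1.39, 1.29], [0.1, 2.45], [-1.04, 4.18], [0.21, 1.99], [-2.66, 2.66]. Speed limits (rad/s): [2.57, 2.57, 3.14, 3.14, 3.14, 3.14, 3.14].

### API

Orientations are given as a unit quaternion [w, x, y, z].
In Python, from cell import env gives the robot as it stands. Calls block until the motion is done:
- env.movep(position, orientation): joint-space move of the TCP to a pose.
- env.movel(position, orientation=None, vel=0.15, guard=None): straight line of the TCP; orientation=None keeps the orientation; vel is the mean speed in m/s. With guard (N) it stops when the force on the tool has changed by that much, and returns True; else False.
- env.set_joints(angles): joint-space move.
- env.gripper_to(opening): finger opening in m; the grip force is fixed at half the most; returns when the fingers have stopped.
- env.wait(seconds).
- env.solve_ik(position, orientation): joint angles nearest the present ones, or None.
- env.observe(): the state.
- env.camera(name): name is "scene" or "top" or "wrist"; returns a dict with "img" (400x640x3 uint8, blue, green, red), "depth" (400x640 float32, m along the optical axis (not along the pixel's ray), 0 where there is no reading), "K" (3x3 intrinsics, pixels), "R" (3x3) and "t" (3): a world point X has camera coordinates R X + t; the wrist camera has in their place "T_tool_cam" (4x4, takes a point from camera to tool coordinates, whose origin is the TCP and whose axes are the tool frame's). Camera axes: x right, y down, z forward; pixel columns grow to the right and rows downward; lengths in m; the calibration is good to about 2 mm. A picture is of the moment at which its call begins: read the wrist's pose just before it.
A pose or a line that the arm cannot do raises env.MotionError and nothing moves.
- env.hand_in(): hands the job in, once; it reports no verdict.
The state is a dict: "t": time; "q": joint angles; "qvel": joint speeds; "effort": joint torques, N m; "tool_pos": TCP position; "tool_rot": TCP orientation; "force": force on the tool from outside, world axes, zero at the start; "wrist_torque": the same for the moment, N m; "width": finger opening in m.
Only numpy, scipy, OpenCV 4.12 (cv2) and the standard library are available. Lean on these libraries where they do the work, as an engineer would, in place of code of your own. Each camera call takes 0.05 s, during which the arm holds its last target.

## Working session

There is one attempt and no reset: what is moved stays moved. The work goes in short steps, each a Python script; the robot and the scene stay as the last script left them, time stands still between calls to the robot, and variables do not carry over. Pictures are saved under pics/ and viewed, and the job is handed in when it is done.

```bash
ls -la; mkdir -p pics
python3 - <<'E'
from cell import env
import cv2,numpy as np
s=env.observe(); print(s)
for n in("scene","top"):
    c=env.camera(n); cv2.imwrite(f"pics/{n}0.png",c["img"]); np.savez(f"{n}0.npz",**c)
    print(n,c["K"],c["R"],c["t"])
c=env.camera("wrist"); cv2.imwrite("pics/wrist0.png",c["img"]); print(c["K"],c["T_tool_cam"])
E
```

```text
total 12
drwxr-xr-x  3 agent agent 4096 Dec  6 19:29 .
drwxr-xr-x 23 root  root  4096 Dec  6 19:29 ..
drwxr-xr-x  2 agent agent 4096 Dec  6 19:29 pics
{'t': 0.0, 'q': array([-1.28591748,  0.46948283, -0.04857234,  1.53366729,  0.02411937,
        1.14099227, -0.0822859 ]), 'qvel': array([-0.00047475, -0.00096761,  0.00018415, -0.00037581, -0.00031718,
        0.000897  ,  0.00081195]), 'effort': array([-8.01936512e-04, -5.10312617e+01, -4.70707112e-02, -2.37714565e+01,
        1.06641487e-02,  7.53783592e-03, -3.77031398e-06]), 'tool_pos': array([0.20826243, 0.64182741, 0.40364439]), 'tool_rot': array([ 6.16373032e-04,  8.08895067e-01,  5.87952215e-01, -7.64181346e-04]), 'force': array([-1.09412631,  0.14143502, -0.32572498]), 'wrist_torque': array([ 0.03590269,  0.04871038, -0.03026167]), 'width': 0.08523971030574269}
scene [[447.51375162   0.         318.23956081]
 [  0.         447.51375162 193.06732885]
 [  0.           0.           1.        ]] [[-0.50364253  0.86385161  0.01022718]
 [ 0.71284197  0.42223057 -0.55998006]
 [-0.48805791 -0.27473941 -0.82844296]] [ 0.26722041 -0.33803669  1.71708323]
top [[410.95262571   0.         313.64346744]
 [  0.         410.95262571 188.63998601]
 [  0.           0.           1.        ]] [[-0.00118686 -0.99975841  0.021948  ]
 [-0.98933514 -0.00202286 -0.145643  ]
 [ 0.14565221 -0.02188679 -0.98909373]] [-0.01249961  0.55700296  1.08212756]
[[292.60484011   0.         321.46492003]
 [  0.         292.60484011 197.51744482]
 [  0.           0.           1.        ]] [[ 9.99999582e-01 -1.07748803e-04 -9.07780882e-04  1.43300313e-04]
 [ 3.50577013e-04  9.62305532e-01  2.71970475e-01 -6.92799555e-02]
 [ 8.44258071e-04 -2.71970680e-01  9.62305168e-01  3.15240880e-02]
 [ 0.00000000e+00  0.00000000e+00  0.00000000e+00  1.00000000e+00]]
```

View pics/scene0.png

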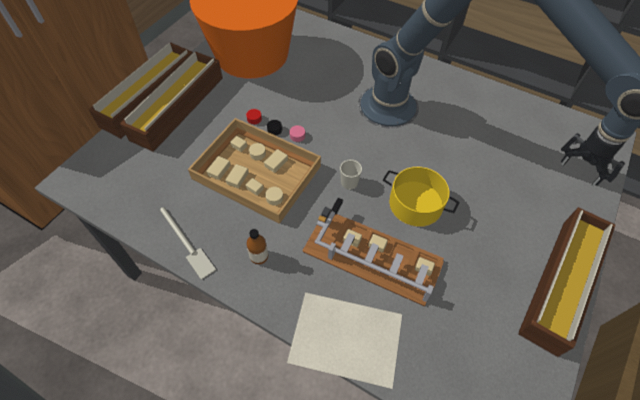

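View pics/top0.png

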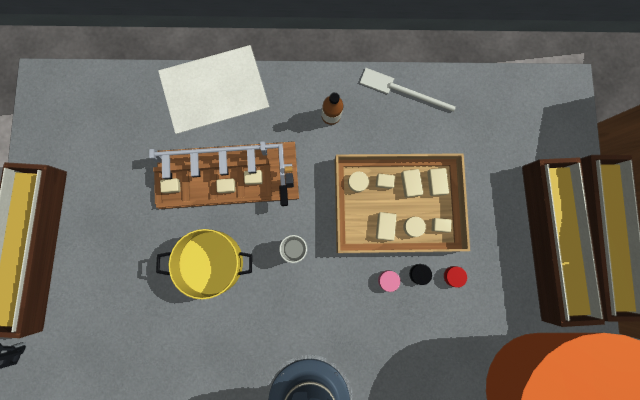

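View pics/wrist0.png

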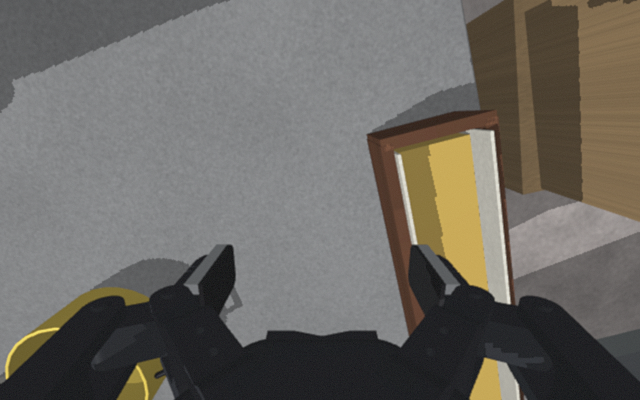

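The top view shows these candidates:
- **Whole bars:** (413,183), (440,181) and (387,227).
- **Halves:** (386,181) and (443,226).
- **Cream pucks:** (358,181) and (416,227).
- **Look-alikes outside the crate:** pink (390,282), black (421,275) and red (456,277).
- **Offcuts in the jig:** (170,186), (226,186) and (253,178).
- **Lever handle:** black, at (285,190).

Next I'll take close crops and measure with depth.

```bash
cat > h.py <<'E'
import numpy as np,cv2
def cloud(c,T=None):
    d=c["depth"];K=c["K"];v,u=np.mgrid[:400,:640]
    P=np.stack([(u-K[0,2])/K[0,0]*d,(v-K[1,2])/K[1,1]*d,d],-1)
    if "R" in c and T is None: return (P-c["t"])@c["R"]
    return P@T[:3,:3].T+T[:3,3]
def proj(X,c):
    p=np.asarray(X)@c["R"].T+c["t"]; q=p@c["K"].T; return q[...,:2]/q[...,2:]
E
python3 - <<'E'
import numpy as np,cv2
from h import *
c=dict(np.load("top0.npz")); X=cloud(c); im=c["img"]
a=cv2.resize(im[130:220,140:310],None,fx=4.7,fy=4.7,interpolation=cv2.INTER_CUBIC); cv2.imwrite("pics/jig0.png",a)
a=cv2.resize(im[145:260,325:480],None,fx=5,fy=5,interpolation=cv2.INTER_CUBIC); cv2.imwrite("pics/crate0.png",a)
def P(u,v): return np.round(X[v,u],3)
for n,u,v in [("tableA",300,215),("tableB",320,280),("bar",413,183),("bar",440,181),("bar",387,227),("half",386,181),("half",443,226),("puck",358,181),("puck",416,227),("off",170,186),("off",226,186),("off",253,178),("handle",285,190),("handle",284,200),("arm",281,165),("tubflo",200,265),("beaker",293,250),("bottle",333,98),("fl",460,200),("fl2",400,205)]: print(n,P(u,v))
c2=dict(np.load("scene0.npz")); X2=cloud(c2)
print(X2[212,333],X2[205,336], X2[266,425],X2[160,277])
# masks by height
E
```

```text
tableA [0.393 0.012 1.152]
tableB [ 0.31  -0.03   0.002]
bar [ 0.574 -0.288  0.034]
bar [ 0.58  -0.363  0.035]
bar [ 0.453 -0.212  0.036]
half [ 0.58  -0.213  0.035]
half [ 0.456 -0.366  0.034]
puck [ 0.579 -0.135  0.036]
puck [ 0.453 -0.292  0.034]
off [0.564 0.378 0.04 ]
off [0.564 0.227 0.039]
off [0.585 0.153 0.044]
handle [0.548 0.064 0.077]
handle [0.522 0.067 0.074]
arm [0.617 0.076 0.069]
tubflo [0.351 0.297 0.005]
beaker [0.391 0.044 0.005]
bottle [ 0.775 -0.06   0.149]
fl [ 0.528 -0.419  0.028]
fl2 [ 0.516 -0.256  0.006]
[0.56651067 0.07220192 0.06891323] [0.54172007 0.06875799 0.072365  ] [0.58882628 0.38383945 0.06578349] [ 0.46425236 -0.20080327  0.03594364]
```

Run:
```python
import numpy as np,cv2
from h import *
c=dict(np.load("top0.npz")); X=cloud(c); im=c["img"]
# soap tops
hsv=cv2.cvtColor(im,cv2.COLOR_BGR2HSV)
for nm,(u0,u1,v0,v1),zr in [("crate",(330,470,150,255),(.036,.055)),("jig",(150,300,140,212),(.03,.05))]:
    m=np.zeros((400,640),np.uint8)
    z=X[...,2]; s=(hsv[...,1]<110)&(hsv[...,2]>140)&(z>zr[0]-.015)&(z<zr[1])
    m[v0:v1,u0:u1]=(s*255)[v0:v1,u0:u1]
    n,l,st,ce=cv2.connectedComponentsWithStats(m)
    for i in range(1,n):
        if st[i,4]<40: continue
        p=X[l==i]; zt=np.median(p[:,2]); 
        p=p[abs(p[:,2]-zt)<.006]
        r=cv2.minAreaRect((p[:,:2]*1000).astype(np.float32)); print(nm,ce[i].round(),st[i,4],"zt",zt.round(3),np.round(r[0],1),np.round(r[1],1),round(r[2],1))
```

```text
crate [413. 182.] 425 zt 0.035 [ 577.1 -287.5] [73.4 46.7] 6.4
crate [439. 181.] 420 zt 0.034 [ 581.3 -362.2] [73.8 46.6] 6.0
crate [358. 181.] 315 zt 0.035 [ 581.  -136.4] [54.1 53. ] 0.5
crate [386. 180.] 202 zt 0.034 [ 582.9 -211.9] [47.  34.9] 83.5
crate [387. 226.] 443 zt 0.035 [ 456.4 -211.6] [46.5 73.5] 82.7
crate [415. 226.] 320 zt 0.035 [ 455.1 -288. ] [53.6 53.9] 41.8
crate [443. 225.] 208 zt 0.035 [ 459.5 -365. ] [45.1 34.7] 83.6
jig [253. 177.] 182 zt 0.041 [590.9 155.2] [34.  46.3] 4.2
jig [170. 185.] 227 zt 0.04 [567.2 381.6] [34.9 46.9] 7.6
jig [225. 185.] 222 zt 0.04 [567.  229.4] [35.1 44.4] 3.9
```

View pics/jig0.png

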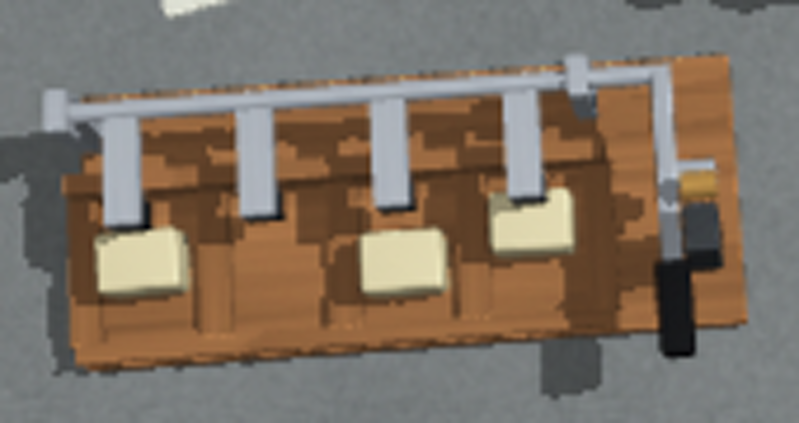

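View pics/crate0.png

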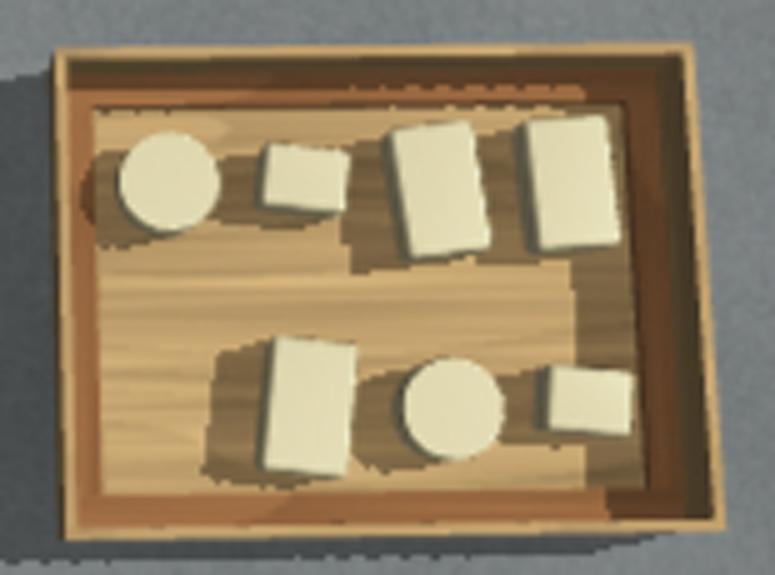

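Run:
```python
import numpy as np,cv2
from h import *
A=[]
for n in("top","scene"):
    c=dict(np.load(n+"0.npz")); A.append((n,c,cloud(c)))
for n,c,X in A:
    x,y,z=X[...,0],X[...,1],X[...,2]; hsv=cv2.cvtColor(c["img"],cv2.COLOR_BGR2HSV)
    # tub rim
    m=(z>.078)&(z<.095)&(abs(x-.35)<.12)&(abs(y-.29)<.12)&(hsv[...,0]>20)&(hsv[...,0]<35)
    p=X[m][:,:2]; M=np.c_[2*p,np.ones(len(p))]; s=np.linalg.lstsq(M,(p**2).sum(1),rcond=None)[0]
    print(n,"tub",s[:2],np.sqrt(s[2]+s[:2]@s[:2]),len(p))
    # shaft / metal bits
    sil=(hsv[...,1]<70)&(z>.05)&(z<.085)&(x>.5)&(x<.75)&(y>.03)&(y<.45)
    g=sil&(x>.645); p=X[g]
    print(n,"shaft n",len(p), "fit x=a*y+b",np.polyfit(p[:,1],p[:,0],1) if len(p)>5 else None)
    h=(hsv[...,2]<60)&(z>.055)&(z<.085)&(x>.48)&(x<.6)&(y>.04)&(y<.1)
    p=X[h]; print(n,"handle",len(p),p.mean(0).round(4),p.min(0).round(3),p.max(0).round(3))
    if len(p)>5: print(cv2.minAreaRect((p[p[:,2]>.068][:,:2]*1000).astype(np.float32)))
    # bed
    wood=(z>.003)&(z<.022)&(x>.48)&(x<.75)&(y>.02)&(y<.45)&(hsv[...,1]>110)
    p=X[wood]; print(n,"bed",cv2.minAreaRect((p[:,:2]*1000).astype(np.float32)),len(p))
    p2=X[(z>.029)&(z<.038)&(x>.6)&(y>.02)&(y<.45)&(hsv[...,1]>110)]; print(" fence",len(p2), p2.min(0),p2.max(0))
```

```text
top tub [0.35852423 0.26941711] 0.08552923863799611 422
top shaft n 707 fit x=a*y+b [-0.05272394  0.67102238]
top handle 167 [0.537  0.068  0.0733] [0.509 0.046 0.06 ] [0.567 0.081 0.084]
((537.4790649414062, 63.08388900756836), (57.8917236328125, 34.73536682128906), 0.09256525337696075)
top bed ((601.6187133789062, 232.68751525878906), (165.01925659179688, 394.6757507324219), 4.251316070556641) 4783
 fence 353 [0.60615315 0.11383941 0.02910447] [0.64089797 0.4290722  0.03793781]
scene tub [0.36235945 0.27143975] 0.08563182001964577 296
scene shaft n 713 fit x=a*y+b [-0.05326816  0.67574126]
scene handle 109 [0.5491 0.0695 0.0728] [0.513 0.051 0.063] [0.597 0.081 0.085]
((556.1575317382812, 68.8055648803711), (25.23388671875, 84.86183166503906), 82.18881225585938)
scene bed ((605.9700317382812, 232.71913146972656), (167.623046875, 394.944091796875), 4.0189337730407715) 3821
 fence 294 [0.60712617 0.11587564 0.02900017] [0.64305367 0.42861676 0.03796138]
```

```bash
cat >> h.py <<'E'
from cell import env
from scipy.spatial.transform import Rotation as Rn
D=np.deg2rad
def quat(deg): # tool down, jaws along direction deg in world xy
    return np.array([0,np.cos(D(deg)/2),np.sin(D(deg)/2),0])
G=.155
def at(x,y,z): return [x,y,z+G]   # grasp point -> TCP, tool down
def wrist(name=None):
    s=env.observe(); c=env.camera("wrist")
    w,x,y,z=s["tool_rot"]; T=np.eye(4); T[:3,:3]=Rn.from_quat([x,y,z,w]).as_matrix(); T[:3,3]=s["tool_pos"]
    Tc=T@c["T_tool_cam"]; X=cloud(c,Tc); c["R"]=Tc[:3,:3].T; c["t"]=-Tc[:3,:3].T@Tc[:3,3]
    if name: cv2.imwrite(f"pics/{name}.png",c["img"])
    return c,X
def soaps(c,X,box,zr,amin=60):
    x,y,z=X[...,0],X[...,1],X[...,2]; hsv=cv2.cvtColor(c["img"],cv2.COLOR_BGR2HSV)
    m=((hsv[...,1]<110)&(hsv[...,2]>140)&(z>zr[0])&(z<zr[1])&(x>box[0])&(x<box[1])&(y>box[2])&(y<box[3])&(c["depth"]>0)).astype(np.uint8)
    n,l,st,ce=cv2.connectedComponentsWithStats(m); out=[]
    for i in range(1,n):
        if st[i,4]<amin: continue
        p=X[l==i]; r=cv2.minAreaRect((p[:,:2]*1000).astype(np.float32)); (w,h),a=r[1],r[2]
        if w<h: w,h,a=h,w,a-90
        a=(a+90)%180-90
        out.append(dict(c=np.array(r[0])/1000,L=w,W=h,a=a,zt=np.median(p[:,2]),px=ce[i].round()))
    return out
def show(o):
    for s in o: print(s["px"],"c",s["c"].round(4),"L%.1f W%.1f a%.1f zt%.4f"%(s["L"],s["W"],s["a"],s["zt"]))
def st(m=""):
    s=env.observe(); print(m,"t%.1f"%s["t"],"tcp",s["tool_pos"].round(4),"F",s["force"].round(1),"w%.4f"%s["width"])
    return s
E
python3 - <<'E'
from h import *
env.movep(at(.56,.15,.30),quat(93.5)); st()
c,X=wrist("w1"); np.savez("w1.npz",X=X,img=c["img"])
show(soaps(c,X,(.5,.65,.1,.45),(.03,.05)))
env.movep(at(.54,.24,.30),quat(93.5)); st()
c,X=wrist("w2"); np.savez("w2.npz",X=X,img=c["img"])
show(soaps(c,X,(.5,.65,.1,.45),(.03,.05)))
E
```

```text
t2.3 tcp [0.5598 0.1512 0.4549] F [0.6 1.  0.1] w0.0854
[379. 178.] c [0.5683 0.2299] L47.1 W35.4 a-86.4 zt0.0389
[490. 185.] c [0.5679 0.3816] L47.8 W35.6 a-84.2 zt0.0388
[323. 191.] c [0.5915 0.1555] L46.9 W34.2 a-86.5 zt0.0389
 t2.8 tcp [0.5393 0.2422 0.4547] F [ 0.5 -0.7  0.2] w0.0852
[311. 189.] c [0.5677 0.2298] L46.1 W34.7 a-85.7 zt0.0390
[421. 195.] c [0.5672 0.3817] L47.5 W34.3 a-84.6 zt0.0389
[256. 201.] c [0.591  0.1555] L46.8 W34.6 a-86.9 zt0.0390
```

View pics/w1.png

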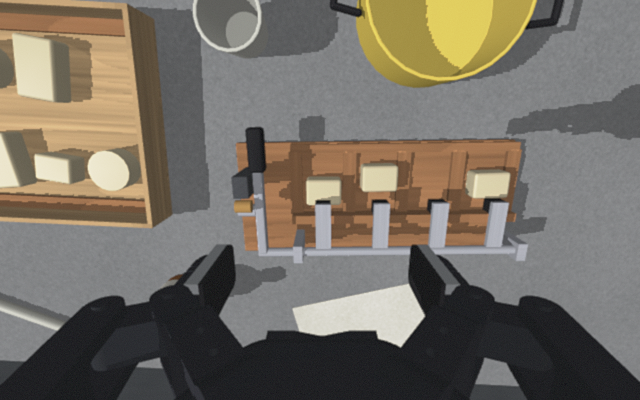

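View pics/w2.png

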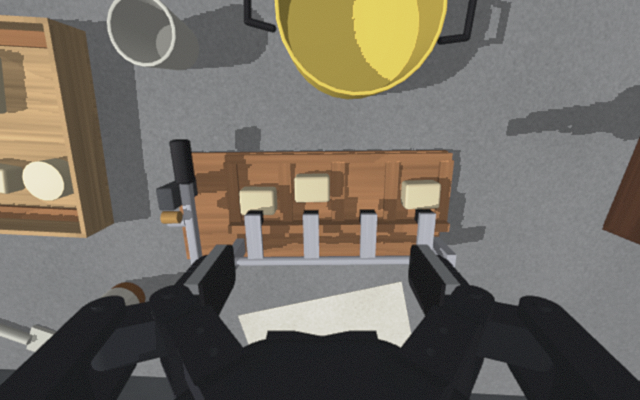

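Run:
```python
import numpy as np,cv2
for n in("w1","w2"):
    d=np.load(n+".npz"); X=d["X"]; im=d["img"]; hsv=cv2.cvtColor(im,cv2.COLOR_BGR2HSV)
    x,y,z=X[...,0],X[...,1],X[...,2]
    roi=(x>.48)&(x<.75)&(y>.02)&(y<.46)
    print(n,"table",np.median(z[(x>.45)&(x<.49)&(y>.1)&(y<.15)]))
    wood=roi&(z>.004)&(z<.04)&(hsv[...,1]>110)
    p=X[wood]; print("bed",cv2.minAreaRect((p[:,:2]*1000).astype(np.float32)))
    h,e=np.histogram(p[:,2],bins=np.arange(.004,.04,.002)); print(dict(zip((e[:-1]*1000).round().astype(int),h)))
    fl=X[wood&(z<.0145)&(z>.009)]; 
    th=np.deg2rad(3.4); ux=np.array([np.cos(th),np.sin(th)]); uy=np.array([-np.sin(th),np.cos(th)])
    b=fl[:,:2]@uy; h,e=np.histogram(b,bins=np.arange(.0,.48,.006)); print("floor v:",[(round(q,3),k) for q,k in zip(e,h) if k])
    b=fl[:,:2]@ux; h,e=np.histogram(b,bins=np.arange(.5,.7,.004)); print("floor u:",[(round(q,3),k) for q,k in zip(e,h) if k])
    sh=roi&(z>.055)&(z<.08)&(hsv[...,1]<80)&(x>.655); q=X[sh]; print("shaft",np.polyfit(q[:,1],q[:,0],1),q[:,2].max())
    hd=roi&(hsv[...,2]<70)&(z>.066)&(z<.078)&(y<.1)&(x<.585); q=X[hd]; print("handle",len(q),q.mean(0),cv2.minAreaRect((q[:,:2]*1000).astype(np.float32)))
```

```text
w1 table -0.0007379958290914534
bed ((599.63916015625, 233.0606689453125), (162.00367736816406, 395.4626770019531), 4.871558666229248)
{np.int64(4): np.int64(0), np.int64(6): np.int64(0), np.int64(8): np.int64(949), np.int64(10): np.int64(9183), np.int64(12): np.int64(1829), np.int64(14): np.int64(539), np.int64(16): np.int64(4245), np.int64(18): np.int64(863), np.int64(20): np.int64(67), np.int64(22): np.int64(48), np.int64(24): np.int64(62), np.int64(26): np.int64(65), np.int64(28): np.int64(63), np.int64(30): np.int64(154), np.int64(32): np.int64(974), np.int64(34): np.int64(141), np.int64(36): np.int64(0)}
floor v: [(np.float64(0.0), np.int64(225)), (np.float64(0.006), np.int64(236)), (np.float64(0.012), np.int64(164)), (np.float64(0.018), np.int64(8)), (np.float64(0.03), np.int64(6)), (np.float64(0.036), np.int64(352)), (np.float64(0.042), np.int64(428)), (np.float64(0.048), np.int64(425)), (np.float64(0.054), np.int64(430)), (np.float64(0.06), np.int64(428)), (np.float64(0.066), np.int64(396)), (np.float64(0.072), np.int64(94)), (np.float64(0.078), np.int64(35)), (np.float64(0.
[... 7327 characters left out ...]
(70)), (np.float64(0.64), np.int64(84)), (np.float64(0.644), np.int64(67)), (np.float64(0.648), np.int64(83)), (np.float64(0.652), np.int64(214)), (np.float64(0.656), np.int64(396)), (np.float64(0.66), np.int64(395)), (np.float64(0.664), np.int64(370)), (np.float64(0.668), np.int64(357)), (np.float64(0.672), np.int64(330)), (np.float64(0.676), np.int64(292)), (np.float64(0.68), np.int64(295)), (np.float64(0.684), np.int64(281)), (np.float64(0.688), np.int64(259)), (np.float64(0.692), np.int64(55))]
shaft [-0.03379218  0.66859728] 0.07001195030079022
handle 840 [0.53996988 0.07033754 0.07172309] ((546.6719360351562, 68.10159301757812), (30.895084381103516, 76.0595932006836), 77.3482437133789)
```

Run:
```python
from h import *
for n in("w1","w2"):
    d=np.load(n+".npz"); X=d["X"]; im=d["img"]; hsv=cv2.cvtColor(im,cv2.COLOR_BGR2HSV)
    m=(hsv[...,2]<70)&(X[...,2]>.069)&(X[...,2]<.0745)&(X[...,1]<.1)&(X[...,1]>.03)&(X[...,0]>.5)&(X[...,0]<.58)
    for a in (.515,.535,.555):
        q=X[m&(abs(X[...,0]-a)<.008)]; print(n,a,np.percentile(q[:,1],[2,50,98]).round(4),len(q))
    q=X[m&(abs(X[...,1]-.07)<.008)]; print("x",np.percentile(q[:,0],[1,99]).round(4))
env.movep(at(.536,.0695,.20),quat(94)); env.gripper_to(.05); st()
c,X=wrist("w3")
hsv=cv2.cvtColor(c["img"],cv2.COLOR_BGR2HSV)
m=(hsv[...,2]<70)&(X[...,2]>.069)&(X[...,2]<.0745)&(X[...,1]<.1)&(X[...,1]>.03)&(X[...,0]>.5)&(X[...,0]<.58)
for a in (.515,.535,.555):
    q=X[m&(abs(X[...,0]-a)<.008)]; print(a,np.percentile(q[:,1],[2,50,98]).round(4),len(q))
```

```text
w1 0.515 [0.0597 0.0694 0.0771] 183
w1 0.535 [0.0609 0.0706 0.0787] 216
w1 0.555 [0.0627 0.0717 0.0798] 192
x [0.51   0.5719]
w2 0.515 [0.0609 0.0701 0.078 ] 178
w2 0.535 [0.062  0.0708 0.0792] 204
w2 0.555 [0.063  0.072  0.0803] 184
x [0.5098 0.5767]
 t4.1 tcp [0.536  0.07   0.3552] F [-0.2 -0.2  0.8] w0.0500
0.515 [0.0588 0.068  0.077 ] 333
0.535 [0.0606 0.0693 0.0779] 351
0.555 [0.0616 0.0704 0.0797] 314
```

View pics/w3.png

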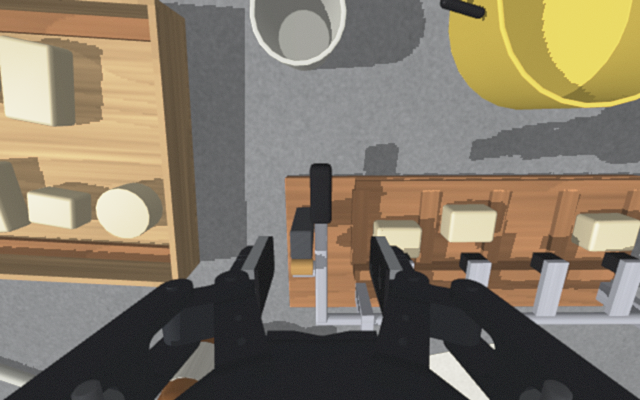

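```bash
cat >> h.py <<'E'
HX,HY,HZ=.677,.0785,.062   # hinge in line with arm
JY=3.6
def arc(phi,r,dz=0):  # phi elevation angle of lever
    ux=np.array([np.cos(D(JY)),np.sin(D(JY))])
    p=np.array([HX,HY])-ux*r*np.cos(phi); return at(p[0],p[1],HZ+r*np.sin(phi)+dz)
E
python3 - <<'E'
from h import *
q=quat(90+JY)
print(arc(0,.144))
env.gripper_to(.04)
print(env.movel(arc(0,.144,.03),q)); print(env.movel(arc(0,.144),q,vel=.05,guard=8)); st("down")
env.gripper_to(0.0); st("gripped")
for ph in np.linspace(0,1.3,10)[1:4]:
    env.movel(arc(ph,.144),q,vel=.06); st("%.2f"%ph)
c,X=wrist("w4")
E
```

```text
[np.float64(0.533284151106329), np.float64(0.06945816518777888), np.float64(0.217)]
False
False
down t6.1 tcp [0.5334 0.0694 0.217 ] F [-0.1  0.7 -0.1] w0.0398
gripped t6.4 tcp [0.5334 0.0691 0.2173] F [ 0.3 -2.7  0.7] w0.0192
0.14 t6.9 tcp [0.5348 0.0691 0.2381] F [ 1.3 -3.6  2.4] w0.0189
0.29 t7.4 tcp [0.5395 0.0695 0.259 ] F [ 0.1 -3.8  6.7] w0.0189
0.43 t7.9 tcp [0.5468 0.0701 0.2776] F [ 2.  -3.7  0.4] w0.0190
```

View pics/w4.png

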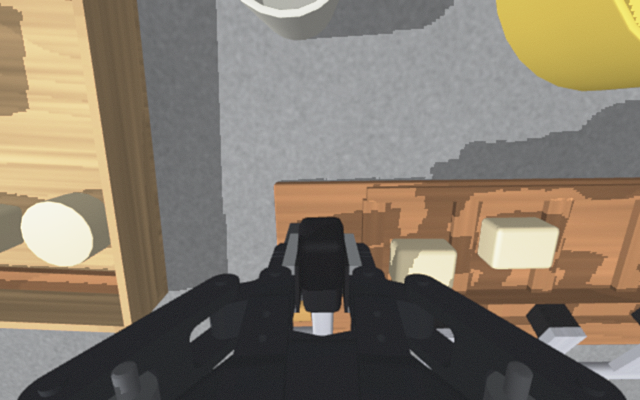

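Picture w4 shows the lever gripped at (320,260) and coming up, past the catch. I'll follow the arc to fully raised and release it there.

Run:
```python
from h import *
q=quat(90+JY)
for ph in np.linspace(0,1.3,10)[4:10]:
    env.movel(arc(ph,.144),q,vel=.08); st("%.2f"%ph)
env.gripper_to(.05); st("open")
env.movel(arc(1.3,.144,.09),q,vel=.2)
env.gripper_to(.085)
env.movep(at(.50,.24,.30),q); st()
c,X=wrist("w5"); np.savez("w5.npz",X=X,img=c["img"])
show(soaps(c,X,(.5,.65,.1,.45),(.03,.05)))
c=env.camera("scene"); cv2.imwrite("pics/s5.png",c["img"])
```

```text
0.58 t8.3 tcp [0.5569 0.0709 0.2956] F [ 2.6 -4.5 -0.3] w0.0188
0.72 t8.7 tcp [0.5694 0.0718 0.3117] F [ 4.1 -4.4 -2.4] w0.0191
0.87 t9.1 tcp [0.584  0.0728 0.3259] F [ 4.8 -3.4 -5.8] w0.0188
1.01 t9.6 tcp [0.6007 0.074  0.3382] F [ 4.2 -2.6 -8.8] w0.0190
1.16 t10.0 tcp [0.6189 0.0754 0.3479] F [  3.9  -0.7 -13.2] w0.0191
1.30 t10.4 tcp [0.6383 0.0767 0.355 ] F [  3.6   1.8 -14.8] w0.0190
open t10.8 tcp [0.6388 0.0759 0.3575] F [0.5 0.7 0.2] w0.0497
 t12.7 tcp [0.501  0.2387 0.4552] F [ 0.9  0.2 -0.3] w0.0854
[313. 215.] c [0.5681 0.2299] L46.2 W36.0 a-85.7 zt0.0390
[420. 221.] c [0.5672 0.3816] L47.7 W34.8 a-84.1 zt0.0388
[259. 228.] c [0.5914 0.1554] L46.8 W35.0 a-85.5 zt0.0390
```

View pics/w5.png

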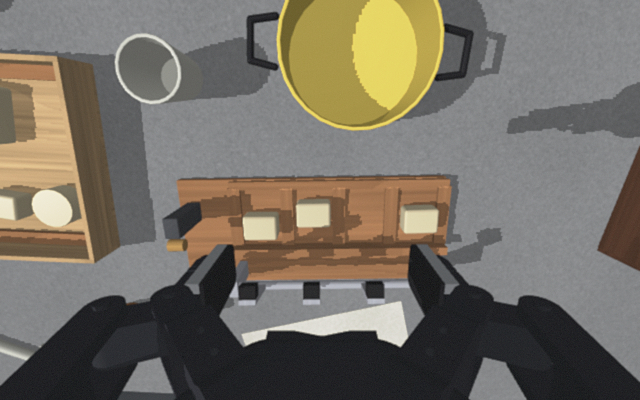

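View pics/s5.png

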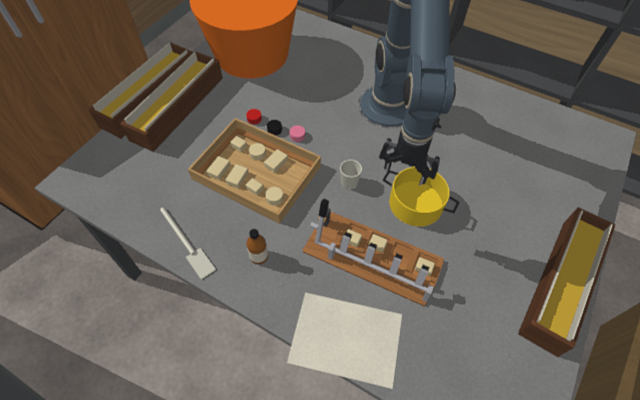

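```bash
cat >> h.py <<'E'
def pick(x,y,z,ang,op=.060,hi=.16):
    q=quat(ang)
    env.movep(at(x,y,hi),q); env.gripper_to(op)
    env.movel(at(x,y,z+.03),q,vel=.25)
    hit=env.movel(at(x,y,z),q,vel=.08,guard=10); s=st("at hit=%s"%hit)
    env.gripper_to(0); s=st("grip")
    env.movel(at(x,y,hi),q,vel=.2); s=st("lift"); return s["width"]
E
cat > off.py <<'E'
from h import *
import sys
def off(x,y,tx,ty,n):
    w=pick(x,y,.036,94)
    if w<.04: print("LOST"); return False
    q=quat(100)
    env.movel(at(tx,ty,.16),q,vel=.3); s=st("over tub")
    if s["width"]<.04: print("LOST"); return False
    env.movel(at(tx,ty,.078),q,vel=.2); st("in tub"); env.gripper_to(.068); env.movel(at(tx,ty,.17),q,vel=.3); st("done")
    return True
E
python3 - <<'E'
from off import *
print(off(.5681,.2298,.360,.27,1))
c,X=wrist("w6")
E
```

```text
at hit=False t14.9 tcp [0.568  0.2298 0.1906] F [0.  0.8 0.1] w0.0600
grip t15.1 tcp [0.5684 0.2299 0.1915] F [0.2 0.  2.6] w0.0469
lift t15.9 tcp [0.5675 0.2296 0.3139] F [ 0.1 -0.1 -0.9] w0.0464
over tub t16.8 tcp [0.3613 0.2698 0.3149] F [ 0.2 -0.2  0.1] w0.0467
in tub t17.3 tcp [0.3613 0.2699 0.2331] F [ 0.   0.7 -0.6] w0.0465
done t18.1 tcp [0.36   0.27   0.3262] F [-0.2 -0.3  0.5] w0.0680
True
```

View pics/w6.png

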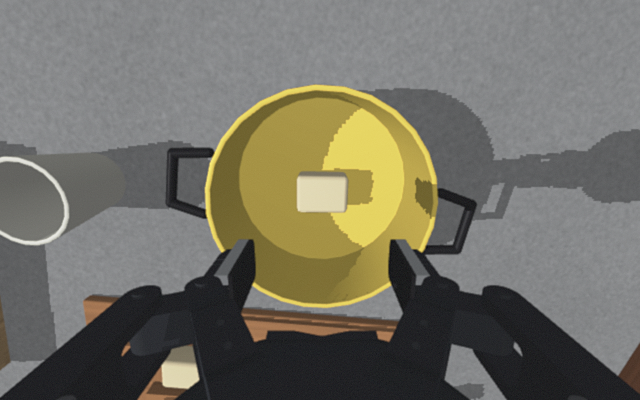

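Picture w6 shows the first offcut in the tub at (320,192). I'll do the other two.

Run:
```python
from off import *
if off(.5672,.3816,.365,.300,2): print(off(.5914,.1554,.365,.240,3))
c,X=wrist("w7"); 
env.movep(at(.50,.25,.30),quat(94)); st()
c,X=wrist("w8"); np.savez("w8.npz",X=X,img=c["img"])
c=env.camera("top"); cv2.imwrite("pics/t8.png",c["img"]); X=cloud(c); show(soaps(c,X,(.38,.65,-.42,-.09),(.024,.05)))
```

```text
at hit=False t20.4 tcp [0.5671 0.3816 0.1905] F [ 0.2 -0.4  0.5] w0.0599
grip t20.6 tcp [0.5675 0.3817 0.1916] F [ 0.5 -0.2  2. ] w0.0476
lift t21.4 tcp [0.5666 0.3814 0.3137] F [-1.3  0.5 -0.6] w0.0467
over tub t22.3 tcp [0.3661 0.3006 0.315 ] F [1.  0.5 0.2] w0.0471
in tub t22.9 tcp [0.3661 0.3004 0.233 ] F [-0.1 -0.4  0.1] w0.0462
done t23.6 tcp [0.365  0.3    0.3263] F [-0.5 -0.6 -0.1] w0.0681
at hit=False t26.0 tcp [0.5914 0.1553 0.1906] F [-0.1  0.3  0.3] w0.0599
grip t26.3 tcp [0.5917 0.1554 0.1915] F [ 0.7 -0.6  2. ] w0.0467
lift t27.0 tcp [0.5907 0.1554 0.3139] F [-0.   0.3 -1. ] w0.0469
over tub t28.0 tcp [0.3661 0.2396 0.3149] F [ 0.9 -0.4 -0.2] w0.0468
in tub t28.5 tcp [0.3662 0.2397 0.2331] F [ 0.6  0.6 -0.4] w0.0466
done t29.3 tcp [0.365  0.2401 0.3262] F [-0.3 -0.8  0.1] w0.0680
True
 t30.2 tcp [0.4989 0.2501 0.4526] F [-0.2 -0.7 -0.1] w0.0677
[413. 182.] c [ 0.577  -0.2873] L73.8 W47.2 a8.1 zt0.0346
[439. 181.] c [ 0.5813 -0.3612] L74.3 W47.4 a4.6 zt0.0344
[358. 181.] c [ 0.5809 -0.1366] L53.9 W53.3 a-1.6 zt0.0347
[386. 180.] c [ 0.5827 -0.2121] L46.5 W34.6 a81.7 zt0.0348
[381. 228.] c [ 0.4497 -0.1962] L73.8 W47.6 a7.0 zt0.0346
[415. 226.] c [ 0.455 -0.288] L53.7 W53.5 a-47.7 zt0.0349
[443. 224.] c [ 0.4599 -0.3654] L44.9 W35.6 a82.1 zt0.0345
```

View pics/w7.png

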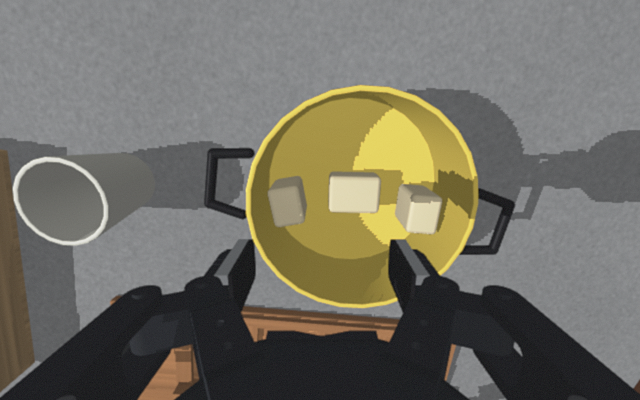

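View pics/w8.png

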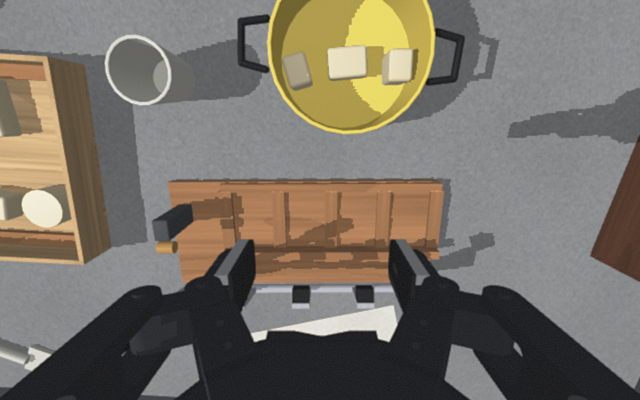

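View pics/t8.png

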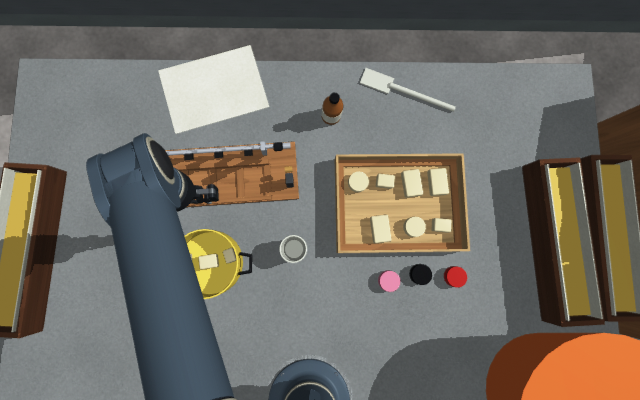

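```bash
cat > fit.py <<'E'
from h import *
from scipy.optimize import minimize
def model(p,X):
    c,s=np.cos(p[2]),np.sin(p[2]); d=X[:,:2]-p[:2]; u=d@[c,s]; v=d@[-s,c]
    z=np.full(len(X),.012); vv=((v+38)%76e-3) if False else v
    pk=np.min([abs(v-o) for o in (-.114,-.038,.038,.114)],0)
    z[pk>.029]=.018; z[u<-.042]=.018; z[u>.042]=.034
    return z,(abs(u)<.047)&(abs(v)<.158)
def fit(names,p0):
    P=[]
    for n in names:
        d=np.load(n+".npz"); X=d["X"]; hsv=cv2.cvtColor(d["img"],cv2.COLOR_BGR2HSV)
        m=(X[...,2]>.005)&(X[...,2]<.037)&(hsv[...,1]>110)&(hsv[...,0]<19)&(abs(X[...,0]-p0[0])<.09)&(abs(X[...,1]-p0[1])<.2)
        P.append(X[m])
    P=np.concatenate(P)+[0,0,.0007]
    def cost(p):
        z,i=model(p,P); return np.minimum(abs(P[i,2]-z[i]),.006).mean()*1e3 + (0 if i.sum()>500 else 10)
    best=None
    for dx in np.arange(-.016,.017,.004):
        for dy in np.arange(-.016,.017,.004):
            r=minimize(cost,np.add(p0,[dx,dy,0]),method="Nelder-Mead",options=dict(initial_simplex=np.add(p0,[dx,dy,0])+np.array([[0,0,0],[.003,0,0],[0,.003,0],[0,0,.01]])))
            if best is None or r.fun<best.fun: best=r
    return best.x,best.fun
if __name__=="__main__":
    for ns in (["w8"],["w5"],["w2"],["w5","w8"]):
        p,f=fit(ns,[.584,.265,D(3.8)]); print(ns,p[:2].round(4),np.rad2deg(p[2]).round(2),"cost",round(f,3))
        R=np.array([[np.cos(p[2]),-np.sin(p[2])],[np.sin(p[2]),np.cos(p[2])]])
    print([(p[:2]+R@[0,o]).round(4) for o in (-.114,-.038,.038,.114)])
E
python3 fit.py
```

```text
['w8'] [0.5759 0.2676] 4.18 cost 0.999
['w5'] [0.576  0.2679] 4.09 cost 1.19
['w2'] [0.5754 0.2678] 4.32 cost 0.999
['w5', 'w8'] [0.5758 0.2679] 4.18 cost 1.088
[array([0.5841, 0.1542]), array([0.5786, 0.23  ]), array([0.5731, 0.3058]), array([0.5675, 0.3815])]
```

Run:
```python
from h import *
env.gripper_to(.058)
env.movep(at(.50,.10,.22),quat(94)); env.movep(at(.43,-.27,.30),quat(95)); st()
c,X=wrist("w9"); show(soaps(c,X,(.38,.65,-.42,-.09),(.024,.05),200))
```

```text
t32.7 tcp [ 0.4311 -0.2685  0.4547] F [-0.3 -0.7 -0.4] w0.0584
[372. 185.] c [ 0.4498 -0.1961] L72.6 W48.0 a6.3 zt0.0330
[304. 184.] c [ 0.4552 -0.2893] L53.7 W53.7 a2.7 zt0.0332
[249. 182.] c [ 0.4605 -0.3655] L47.1 W35.8 a85.0 zt0.0330
[300. 263.] c [ 0.5772 -0.2876] L73.7 W47.6 a8.5 zt0.0330
[349. 271.] c [ 0.583  -0.2122] L48.0 W35.8 a83.9 zt0.0327
```

View pics/w9.png

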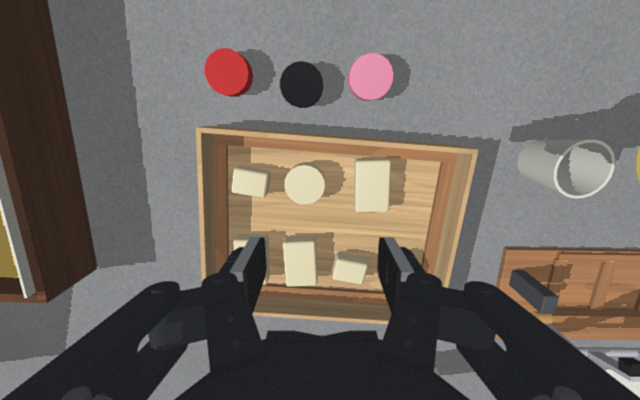

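```bash
cat > bar.py <<'E'
from h import *
PK=np.array([[.5841,.1542],[.5786,.2300],[.5731,.3058],[.5675,.3815]])
qp=quat(94.2)
def pickbar(x,y,a,op=.058,z=.030):
    w=pick(x,y,z,a+90,op=op,hi=.16); return w>.04
def carry(k):
    for p in ((.49,-.08),(.49,.16)):
        env.movel(at(*p,.16),qp,vel=.3); s=st("via")
        if s["width"]<.04: return False
    x,y=PK[k]; env.movel(at(x,y,.16),qp,vel=.3); s=st("over")
    c,X=wrist("over%d"%k)
    return s["width"]>.04
def place(k,z=.037,dx=0,dy=0):
    x,y=PK[k]+[dx,dy]
    env.movel(at(x,y,.055),qp,vel=.2)
    hit=env.movel(at(x,y,z),qp,vel=.05,guard=12); st("placed hit=%s"%hit)
    env.gripper_to(.058); env.movel(at(x,y,.16),qp,vel=.25); st("rel")
E
python3 - <<'E'
from bar import *
if pickbar(.4498,-.1962,6.5): print(carry(3))
E
```

```text
at hit=False t34.7 tcp [ 0.4499 -0.1963  0.1851] F [ 0.2 -0.2  0.5] w0.0576
grip t35.0 tcp [ 0.4501 -0.1965  0.1857] F [-0.1 -0.8  5. ] w0.0468
lift t35.8 tcp [ 0.4493 -0.1957  0.314 ] F [ 0.2 -0.  -1.7] w0.0471
via t36.3 tcp [ 0.4897 -0.0792  0.3136] F [ 0.4 -1.  -1.8] w0.0470
via t37.3 tcp [0.4901 0.1574 0.3149] F [-0.2  0.9 -1. ] w0.0469
over t38.2 tcp [0.5679 0.3791 0.3147] F [-0.9 -0.5 -1.3] w0.0464
True
```

View pics/over3.png

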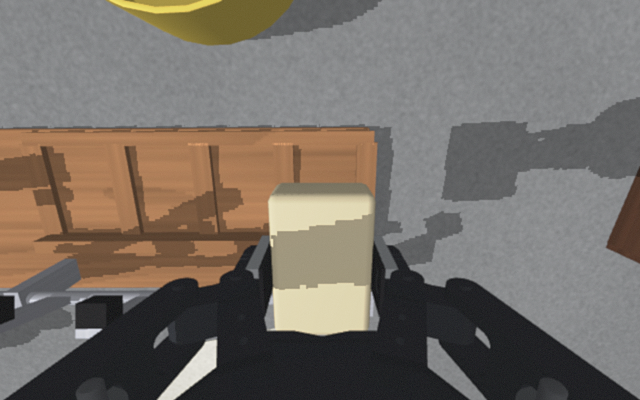

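```bash
cat >> bar.py <<'E'
def inhand():
    c,X=wrist(); hsv=cv2.cvtColor(c["img"],cv2.COLOR_BGR2HSV)
    s=env.observe(); g=s["tool_pos"]-[0,0,G]
    m=(hsv[...,1]<110)&(hsv[...,2]>90)&(abs(X[...,2]-g[2])<.03)&(np.linalg.norm(X[...,:2]-g[:2],axis=-1)<.05)&(c["depth"]>0)
    P=X[m]-g; t=D(4.2); u=P[:,:2]@[np.cos(t),np.sin(t)]; v=P[:,:2]@[-np.sin(t),np.cos(t)]
    top=np.percentile(P[:,2],98); k=P[:,2]>top-.003
    print("in hand: top %.4f front u %.4f v %.4f..%.4f zmin %.4f"%(top,np.percentile(u[k],1),np.percentile(v[k],1),np.percentile(v[k],99),P[:,2].min()))
E
python3 - <<'E'
from bar import *
inhand()
E
```

```text
in hand: top 0.0138 front u -0.0122 v -0.0303..0.0412 zmin -0.0225
```

```bash
python3 - <<'E'
s=open("bar.py").read().replace("(hsv[...,1]<110)&(hsv[...,2]>90)","(hsv[...,1]>25)&(hsv[...,1]<110)&(hsv[...,2]>120)")
s=s.replace("top=np.percentile(P[:,2],98)","top=np.median(P[(abs(v)<.015)&(u>-.03)&(u<-.01)][:,2])").replace("k=P[:,2]>top-.003","k=abs(P[:,2]-top)<.003")
open("bar.py","w").write(s)
E
python3 - <<'E'
from bar import *
inhand()
E
```

```text
in hand: top 0.0023 front u -0.0355 v -0.0231..0.0222 zmin -0.0228
```

Run:
```python
from bar import *
place(3,z=.0375)
env.movep(at(.49,.25,.26),qp); c,X=wrist("w10"); show(soaps(c,X,(.5,.65,.1,.45),(.03,.06)))
c=env.camera("top"); X=cloud(c); show(soaps(c,X,(.38,.65,-.42,-.09),(.024,.05)))
```

```text
placed hit=False t39.5 tcp [0.5674 0.3815 0.1923] F [-0.1  0.7 -0.8] w0.0467
rel t40.4 tcp [0.5671 0.3814 0.3148] F [-0.1  0.5 -0.6] w0.0577
[420. 237.] c [0.5668 0.3807] L72.4 W47.1 a4.5 zt0.0389
[413. 182.] c [ 0.5771 -0.2874] L73.8 W47.8 a7.5 zt0.0343
[439. 181.] c [ 0.5815 -0.3614] L73.3 W47.9 a5.5 zt0.0345
[358. 181.] c [ 0.5811 -0.1363] L54.1 W53.4 a6.4 zt0.0347
[386. 180.] c [ 0.5826 -0.2115] L45.1 W35.8 a81.5 zt0.0345
[415. 226.] c [ 0.4554 -0.2901] L54.9 W52.7 a-3.7 zt0.0347
[443. 224.] c [ 0.4601 -0.3657] L45.7 W35.4 a84.0 zt0.0342
```

View pics/w10.png

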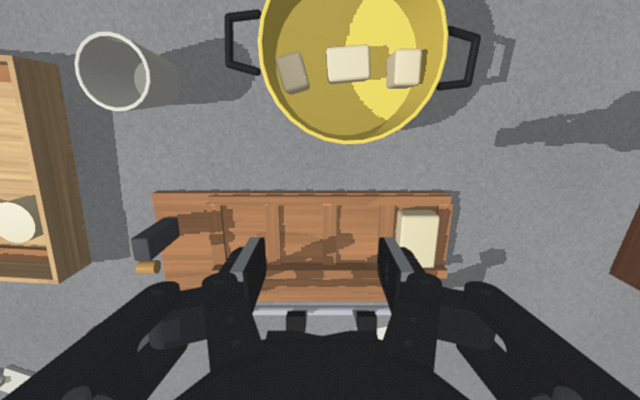

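Run:
```python
from bar import *
env.movep(at(.49,-.05,.2),qp)
if pickbar(.5771,-.2875,7.8) and carry(2): inhand()
```

```text
at hit=False t44.8 tcp [ 0.577  -0.2875  0.1847] F [ 0.6 -0.1  0.6] w0.0580
grip t45.0 tcp [ 0.5773 -0.2878  0.1855] F [-0.7 -0.5  0.7] w0.0467
lift t45.8 tcp [ 0.5767 -0.2869  0.3138] F [-0.7  0.  -1.2] w0.0469
via t46.7 tcp [ 0.4903 -0.0809  0.3149] F [ 0.  -0.1 -0.1] w0.0468
via t47.6 tcp [0.4904 0.1576 0.315 ] F [ 0.1 -0.7 -1.1] w0.0467
over t48.4 tcp [0.5736 0.3037 0.3147] F [ 0.6 -0.5 -0.4] w0.0469
in hand: top 0.0025 front u -0.0353 v -0.0228..0.0225 zmin -0.0227
```

View pics/over2.png

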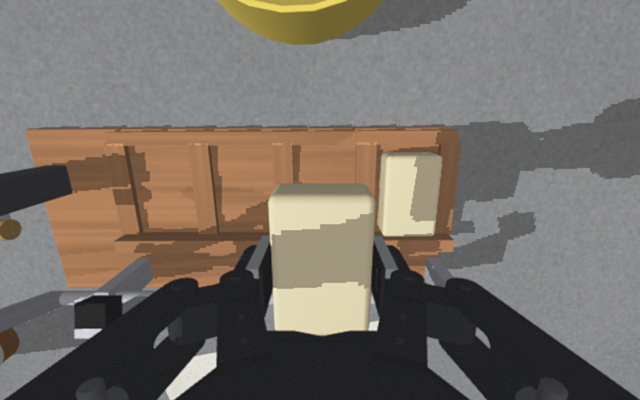

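Run:
```python
from bar import *
place(2,z=.0375)
env.movep(at(.49,.25,.26),qp); c,X=wrist("w11"); show(soaps(c,X,(.5,.65,.1,.45),(.03,.06)))
env.movep(at(.49,-.05,.2),qp); env.movep(at(.52,-.33,.28),quat(95)); c,X=wrist("w12"); show(soaps(c,X,(.38,.66,-.42,-.09),(.024,.05)))
c=env.camera("top"); X=cloud(c); show(soaps(c,X,(.38,.65,-.42,-.09),(.024,.05)))
```

```text
placed hit=False t49.6 tcp [0.573  0.3058 0.1923] F [-0.1 -0.5 -1.1] w0.0470
rel t50.5 tcp [0.5726 0.3058 0.3148] F [-0.  -0.4 -1.5] w0.0585
[359. 241.] c [0.5726 0.3053] L71.9 W47.3 a4.1 zt0.0389
[420. 237.] c [0.5669 0.3807] L72.3 W47.2 a4.4 zt0.0389
[357. 121.] c [ 0.4557 -0.2899] L55.1 W54.7 a-83.7 zt0.0332
[295. 119.] c [ 0.4605 -0.3654] L47.3 W36.0 a84.8 zt0.0331
[292. 212.] c [ 0.5814 -0.3616] L72.5 W47.7 a5.2 zt0.0330
[401. 223.] c [ 0.5835 -0.2127] L47.6 W35.8 a84.7 zt0.0328
[457. 226.] c [ 0.5807 -0.1368] L55.3 W54.3 a-74.6 zt0.0329
[437. 179.] c [ 0.5811 -0.3619] L73.2 W48.0 a3.9 zt0.0342
[358. 181.] c [ 0.5811 -0.1365] L54.4 W53.3 a0.0 zt0.0348
[386. 180.] c [ 0.5824 -0.2121] L45.8 W35.4 a81.8 zt0.0344
[415. 226.] c [ 0.4548 -0.2883] L54.1 W53.5 a-47.5 zt0.0345
```

View pics/w12.png

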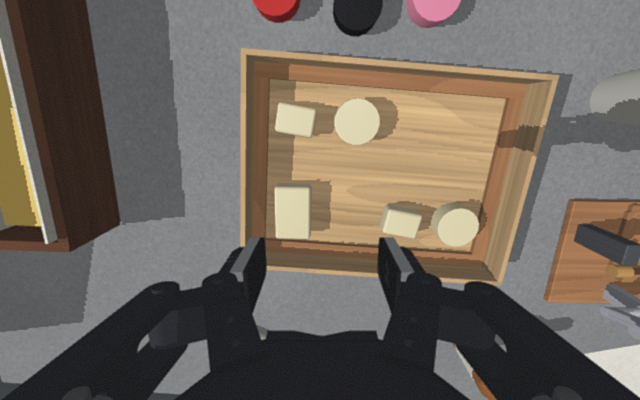

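Run:
```python
from h import *
c,X=wrist()
for a in (.56,.58,.60):
    m=(abs(X[...,0]-a)<.005)&(X[...,1]<-.37)&(X[...,1]>-.45)&(c["depth"]>0)
    P=X[m]; w=P[P[:,2]>.05]; b=P[(P[:,2]>.010)&(P[:,2]<.018)]
    print(a,"wall top y",w[:,1].min().round(4),w[:,1].max().round(4),"batten y",np.percentile(b[:,1],[3,97]).round(4))
```

```text
0.56 wall top y -0.4251 -0.419 batten y [-0.4192 -0.4015]
0.58 wall top y -0.4248 -0.4186 batten y [-0.4188 -0.4009]
0.6 wall top y -0.4246 -0.4183 batten y [-0.4188 -0.401 ]
```

Run:
```python
from bar import *
if pickbar(.5813,-.3615,4.8,op=.056,z=.031) and carry(1): inhand()
```

```text
at hit=False t55.6 tcp [ 0.5812 -0.3616  0.1856] F [ 0.1 -0.4 -0.3] w0.0559
grip t55.8 tcp [ 0.5814 -0.3618  0.1865] F [-0.2 -0.3  1.4] w0.0467
lift t56.6 tcp [ 0.581  -0.3608  0.3137] F [-0.1  0.5 -1.6] w0.0467
via t57.7 tcp [ 0.4901 -0.0811  0.315 ] F [ 0.5 -0.4 -1.2] w0.0467
via t58.7 tcp [0.4903 0.1576 0.315 ] F [-0.1 -0.1 -1.5] w0.0469
over t59.2 tcp [0.5794 0.2279 0.3147] F [ 0.9 -0.1 -1.8] w0.0466
in hand: top 0.0016 front u -0.0353 v -0.0228..0.0225 zmin -0.0227
```

View pics/over1.png

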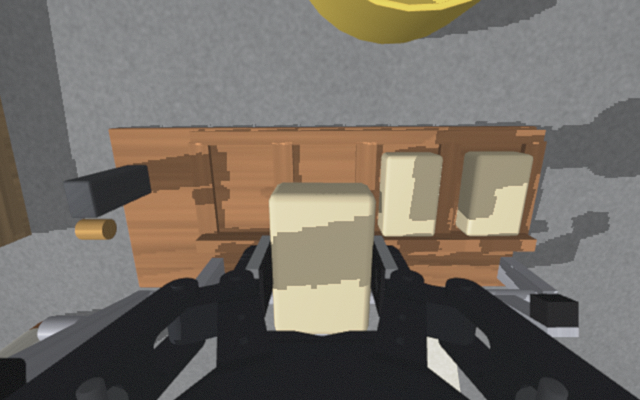

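Run:
```python
from bar import *
place(1,z=.0383)
env.movep(at(.47,.20,.30),qp); c,X=wrist("w13"); np.savez("w13.npz",X=X,img=c["img"]); show(soaps(c,X,(.5,.65,.1,.45),(.03,.06)))
h=c["img"]; hsv=cv2.cvtColor(h,cv2.COLOR_BGR2HSV)
m=(hsv[...,2]<70)&(X[...,2]>.1)&(X[...,2]<.24)&(abs(X[...,0]-.64)<.06)&(abs(X[...,1]-.075)<.05)
print("handle",m.sum(), X[m].min(0) if m.any() else "", X[m].max(0) if m.any() else "")
c=env.camera("scene"); cv2.imwrite("pics/s13.png",c["img"]); X=cloud(c); hsv=cv2.cvtColor(c["img"],cv2.COLOR_BGR2HSV)
m=(hsv[...,2]<70)&(X[...,2]>.12)&(X[...,2]<.25)&(abs(X[...,0]-.64)<.06)&(abs(X[...,1]-.075)<.04)
print("handle scene",m.sum(), X[m].min(0), X[m].max(0))
```

```text
placed hit=False t60.5 tcp [0.5786 0.23   0.1931] F [ 0.2  0.8 -2.1] w0.0471
rel t61.4 tcp [0.5782 0.2301 0.3149] F [-0.3  0.2 -1.3] w0.0585
[336. 245.] c [0.5782 0.2297] L72.4 W47.1 a3.8 zt0.0389
[387. 236.] c [0.5725 0.3054] L72.0 W47.9 a4.2 zt0.0387
[441. 245.] c [0.5669 0.3803] L72.1 W47.9 a4.2 zt0.0387
handle 786 [0.61985303 0.07031206 0.16085875] [0.64738594 0.0881074  0.22281384]
handle scene 136 [0.62408823 0.06846791 0.13707777] [0.65504199 0.08869868 0.22537734]
```

View pics/w13.png

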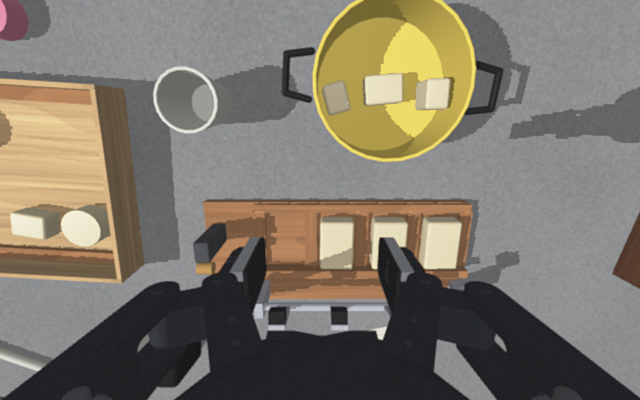

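View pics/s13.png

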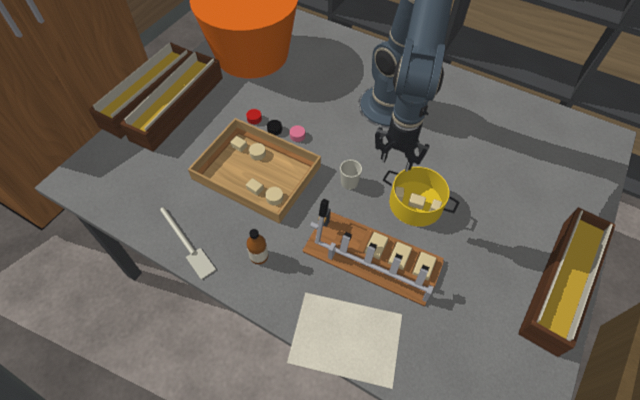

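Run:
```python
from h import *
q=quat(90+JY)
env.movep(at(.56,.10,.34),q); env.gripper_to(.05)
env.movep(arc(1.3,.144,.10),q)
h=env.movel(arc(1.3,.144),q,vel=.12,guard=10); st("down hit=%s"%h)
env.gripper_to(0); st("grip")
for ph in np.linspace(1.3,0,11)[1:]:
    h=env.movel(arc(ph,.144),q,vel=.08,guard=35); st("%.2f hit=%s"%(ph,h))
    if h: break
c,X=wrist("w14")
c=env.camera("scene"); cv2.imwrite("pics/s14.png",c["img"][160:320,260:480].repeat(3,0).repeat(3,1))
```

```text
down hit=False t64.5 tcp [0.6389 0.076  0.3567] F [-0.4 -0.6  1. ] w0.0498
grip t64.9 tcp [0.6388 0.0766 0.3567] F [-2.7  1.5  5. ] w0.0196
1.17 hit=False t65.3 tcp [0.622  0.0754 0.3514] F [1.4 2.4 6.5] w0.0192
1.04 hit=False t65.7 tcp [0.6052 0.0741 0.3432] F [-0.6  0.8  9.1] w0.0190
0.91 hit=False t66.0 tcp [0.5895 0.073  0.3326] F [-2.3  1.6  9.4] w0.0191
0.78 hit=False t66.4 tcp [0.5751 0.072  0.3195] F [-1.7  0.7  8.2] w0.0195
0.65 hit=False t66.8 tcp [0.5628 0.0711 0.3051] F [-1.1 -0.4  6.7] w0.0191
0.52 hit=False t67.2 tcp [0.5525 0.0704 0.2893] F [-2.4  0.   6.7] w0.0195
0.39 hit=False t67.6 tcp [0.5443 0.0698 0.2723] F [-1.  -0.1  4.8] w0.0194
0.26 hit=False t68.0 tcp [0.5387 0.0693 0.255 ] F [-1.4 -0.2  7.4] w0.0193
0.13 hit=False t68.3 tcp [0.535  0.0692 0.2358] F [ 2.1 -0.6 -2.7] w0.0189
0.00 hit=False t68.7 tcp [0.5337 0.0692 0.2167] F [ 3.8 -2.6 -7.3] w0.0191
```

View pics/s14.png

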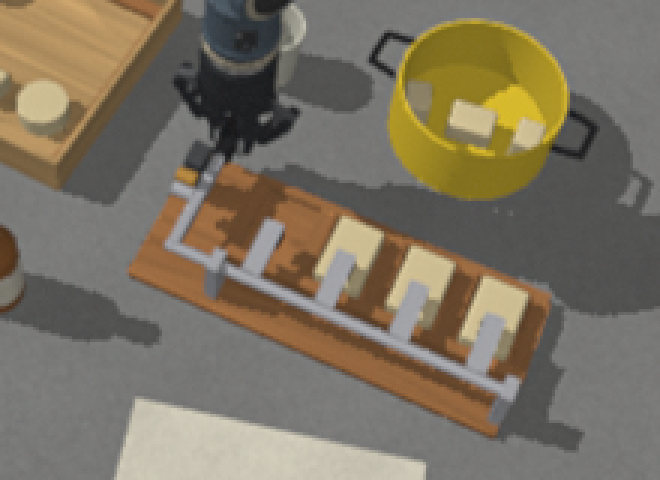

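Run:
```python
from h import *
q=quat(90+JY)
h=env.movel(arc(0,.144,-.002),q,vel=.03,guard=15); st("press %s"%h)
env.gripper_to(.045); st("open")
env.movel(arc(0,.144,.12),q,vel=.15)
env.movep(at(.47,.20,.32),quat(94)); env.wait(.5); st()
c,X=wrist("w15"); show(soaps(c,X,(.5,.65,.1,.45),(.03,.06)))
hsv=cv2.cvtColor(c["img"],cv2.COLOR_BGR2HSV)
m=(hsv[...,2]<70)&(X[...,2]>.05)&(X[...,1]<.1)&(X[...,1]>.03)&(X[...,0]>.5)&(X[...,0]<.56)
print("handle top z",np.percentile(X[m][:,2],[10,50,95]))
c=env.camera("scene"); cv2.imwrite("pics/s15.png",c["img"])
c=env.camera("top"); cv2.imwrite("pics/t15.png",c["img"])
```

```text
press False t69.1 tcp [0.5336 0.0691 0.2153] F [ 2.3 -2.9 -2. ] w0.0192
open t69.4 tcp [0.5328 0.0697 0.2149] F [-0.3 -1.4 -0.3] w0.0453
 t71.7 tcp [0.4701 0.1997 0.4749] F [ 0.2 -0.3  0.5] w0.0453
[389. 230.] c [0.569 0.305] L64.4 W47.4 a3.9 zt0.0388
[436. 235.] c [0.5669 0.3808] L72.0 W48.3 a4.2 zt0.0387
[336. 236.] c [0.5785 0.2298] L73.1 W46.9 a3.9 zt0.0389
handle top z [0.06457286 0.07169541 0.07314925]
```

View pics/w15.png

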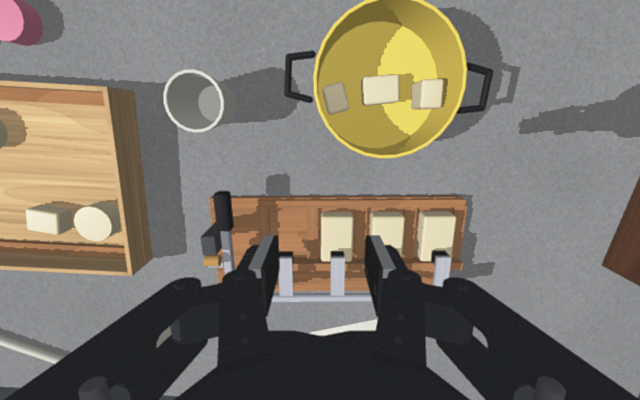

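View pics/s15.png

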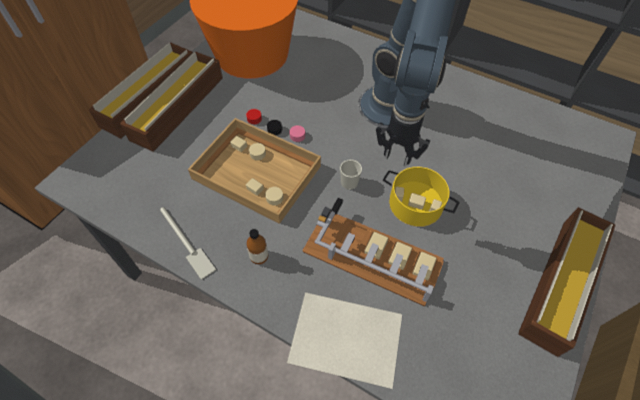

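View pics/t15.png

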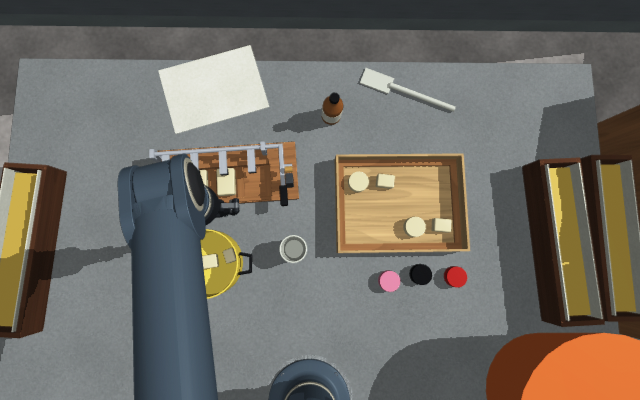

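The lever is latched: the handle top reads 72 mm, the same as at the start. The bars lie flat in pockets 1–3, the three offcuts are in the tub, and the crate holds only pucks and halves. The bottle and beaker have not moved, so I'm handing in.

Run:
```python
from cell import env
print(env.hand_in(), env.observe()["t"])
```

```text
the job is handed in; nothing more can be done
the job is handed in; nothing more can be done
```

The planing jig is loaded and latched, and I handed the job in at about 72 s of the 210 s allowed.

- **Lever up:** I lifted it past its catch and followed it to fully raised.
- **Offcuts:** all three that were present are in the yellow tub.
- **Bars:** three whole bars were present. They lie flat in pockets 1, 2 and 3, and pocket 0 is empty.
- **Lever down:** last of all, I pressed it until the catch held.

**Last checks:**
- The handle top reads 72 mm with the gripper away, the same as when latched at the start.
- The bar tops read about 39 mm (40 mm expected; the wrist camera reads about 1 mm low). Two bars are within about 1 mm of their pocket centres in the final picture. In that picture the bar in pocket 2 measured short (64 mm long), because the gripper and a hold-down finger hid part of it. It measured on centre just before latching.
- The crate holds only the two round soaps and the two half bars. The bottle, the beaker and the coloured look-alikes show no change in the pictures.

One bar in the crate was knocked about 16 mm aside during the run, and I measured it again before gripping it. I saw no grip slackening, and no check failed.

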